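# Check a chopping board under the swing-arm lamp

## Task

First swing the lamp that is over the board rack to the robot's left as far as it goes. Then lift the red chopping board by its handle straight out of the rack and hold it up in the air close below the lamp head, handle end uppermost, its bottom edge level and a hand's breadth or more above the worktop, leaned to about 45 degrees so that its grooved face (the one away from the robot) looks up into the light. Finish still holding it there, steady and touching nothing else; leave the lamp, the other boards and everything on the worktop where they stand.

Things in the scene. Friction and masses are not known exactly. Their poses are not given: they have to be found in the camera images.
- red_board: Red plastic board, 10 mm thick, 150 to 310 g, upright in any of the 3 slots. Panel 180 wide x 100 tall, flat handle 60 wide above it, top 150 above the bottom edge. Dark groove on one face. Origin: centre of bottom edge (5 mm above the worktop at the start). z: to the handle; x: out of the grooved face, within 20 deg of world +x at first; y: along the bottom edge.
- red_board_grip (a point): Point in the middle of the red board's handle, 132 mm above its bottom edge (18 mm below the handle's top): pinch here across the 10 mm thickness (along the board's x), from above.
- red_board_face (a point): Centre of the red board's panel, 50 mm above its bottom edge.
- red_board_foot (a point): Centre of the red board's bottom edge.
- green_board: Green opaque plastic chopping board, same shape and size as the red one, standing in the rack; a bystander. Origin: centre of its bottom edge; z up, x out of its grooved face
- white_board: White opaque plastic chopping board, same shape and size as the red one, standing in the rack; a bystander. Origin: centre of its bottom edge; z up, x out of its grooved face
- rack: Fixed grey tray, 200 x 200 mm, rim 22 mm high, floor 5 mm thick; three pairs of steel wire loops, 58 mm high, make 14 mm slots along y, centred at x = -60, 0, +60 mm. Origin: centre of the underside; z up, x roughly away from the robot. 50 mm is free beside each board; handle tops stand 155 mm above the worktop.
- lamp: Fixed lamp stand: round grey foot of radius 50 mm with a thin steel post (radius 11 mm, up to 303 mm), carrying the swinging arm. Origin: centre of the foot's underside.
- lamp_arm (a joint): Angle of the lamp arm about the vertical post, rad: 0 to 1.5. It starts over the rack at 0.05 to 0.45 and grows as the arm swings to the robot's left (clockwise seen from above, the head passing on the robot's side of the post); 1.5 is the left stop. Light friction (under 1 N at the head); stays where it is left.
- lamp_pivot (a point): Point on the post's axis at the arm's height (287 mm).
- lamp_head (a point): Centre of the underside of the round lamp head (radius 45 mm, 22 mm thick), 275 mm above the worktop, 210 mm from the pivot; the light shines down.
- lamp_knob (a point): Upright round black knob on top of the lamp head, 18 mm in diameter; its top is 337 mm above the worktop, the head's top 297 mm. This point is on its axis 14 mm below its top (323 mm above the worktop): pinch here from above, or push the knob sideways.
- mug: Blue mug, radius 40 mm, 92 mm high, handle at its +y, a loose bystander; origin: centre of its underside, z up
- bowl: White bowl, radius 62 mm, 55 mm high, a loose bystander; origin: centre of its underside, z up
- tumbler: Green glass, radius 36 mm, 100 mm high, a loose bystander; origin: centre of its underside, z up
- jar: Amber jar with a brass lid, radius 30 mm, 95 mm high, a loose bystander; origin: centre of its underside, z up
- soap: Green bottle with white cap, radius 30 mm, 190 mm high, a loose bystander; origin: centre of its underside, z up

How it is judged:
By the outcome, as a careful person would: the job done as asked, in the order asked, and still so for the second after the job is handed in, while the arm keeps its last pose, push and grip.
It also fails if it takes over 58 s, if anything falls off the work surface, if the arm or the gripper's body presses on something with over 40 N, if the wrist force passes 120 N, or if a joint passes its speed limit or range.

## Robot

A 6-joint arm with a two-finger parallel gripper is mounted at the origin on the work surface. World frame = base frame: x ahead of the robot, y to its left, z up, the work surface at z = 0. Lengths are in mm, angles in rad, forces in N, time in s.
With the tool pointing down it reaches from about 325 to 900 mm from the base axis. Payload 3.5 kg.
Tool frame: the origin (TCP) lies between the finger pads; the fingertips stand 17 mm ahead of it and the grasp point (between the pads) lies 2 mm behind it; z points along the fingers, y is the line along which they close (so a half turn about z gives the same grasp; the last joint's range is limited). The gripper opens to 85 mm and grips with 20 to 120 N. Pads are 22 mm wide; open, the fingers measure 114 mm over their backs; the gripper's body (76 mm by 85 mm) begins 54 mm behind the grasp point. The pads swing forward as they close: fully open they stand 13 mm farther back than shut.
Start: joints at [1.14, 0.276, -0.026, 1.268, 0, 1.467], TCP at [201.232, 591.716, 248.313] pointing down, gripper open.
Joint ranges: [-3.12, 3.12], [-0.85, 1.88], [-1.08, 1.24], [-1.95, 2.15], [-1.57, 1.53], [-3.14, 3.14]. Speed limits (rad/s): [2.57, 2.57, 3.14, 3.14, 3.14, 3.14].

## Interface

Orientations are given as [roll, pitch, yaw] about the fixed x, y, z axes, in that order (R = Rz(yaw) Ry(pitch) Rx(roll)).
In Python, from plant import telemetry, eyes, order gives the robot as it stands.
- The arm moves only by the tool arm_command, never from a script. Its argument "steps" is a list that holds one entry, the list of rows, each a list of 5 numbers: the shift along the tool's x, y, z in cm, then the turn about the tool's z in units of 10 degrees (1.0 is 10 degrees), then the opening, from 0 (shut) to 1 (fully open). A call has 1 to 10 rows; each row is the pose to reach, as a shift and turn from the pose commanded when the call began, along the tool's axes at that moment; what a row does not reach only later rows make up. A row lasts 1/8 s, in which the tool goes at most 62.5 mm and 10.7 degrees, less where a joint would pass 70% of its speed; a pose out of reach is approached as far as the arm can. A call with a gripper value outside its range is refused whole. The fingers move at their own pace and stop on an object; "force" is the grip in N (left out, the last holds). Time passes only in rows, so rows that repeat a pose let the fingers close. It gives the time, the measured TCP pose, the force, the opening and the grip force at its end, in the units of the state.
- telemetry.get_state(): the state, without advancing time (a new reading comes with each control period).
- eyes.snapshot(name): name is "scene" or "top" or "wrist"; returns a dict with "image" (384x512x3 uint8, red, green, blue), "depth" (384x512 float32, mm along the optical axis (not along the pixel's ray), 0 where there is no reading), "fx", "fy", "cx", "cy" (pixels), "dist" ([k1, k2, p1, p2, k3] as OpenCV has them; the pictures are not rectified), "rvec" (rotation vector, rad) and "tvec" (3), from world to camera coordinates, as OpenCV has them; the wrist camera has in their place "tool_from_camera" (4x4, takes a point from camera to tool coordinates, whose origin is the TCP and whose axes are the flange's). Camera axes: x right, y down, z forward; pixel columns grow to the right and rows downward; lengths in mm; the calibration is good to about 2 mm. A picture is of the moment at which its call begins: read the wrist's pose just before it.
- order.sign_off(): hands the job in; it is judged then, once.
The state is a dict: "time_s": time; "joint_pos": joint angles; "joint_velocities": joint speeds; "effort": joint torques, N m; "tool_pos": TCP position; "ee_rot": TCP orientation; "force": force on the tool from outside, world axes, zero at the start; "moment": the same for the moment, N m; "width": finger opening in mm; "gripper_force": force on a finger pad.
Only numpy, scipy, OpenCV 4.12 (cv2) and the standard library are available. Lean on these libraries where they do the work, as an engineer would, in place of code of your own. Each camera call takes 0.05 s, during which the arm holds its last target. There are 200 camera calls.

## Working session

There is one attempt and no reset: what is moved stays moved. The work goes in short steps, Python scripts to look and compute and a tool call to move; the robot and the scene stay as the last step left them, time stands still between calls to the robot, and variables do not carry over. Pictures are saved under pics/ and viewed, at most 10 in all, crops included, and the job is handed in when it is done.

Besides the shell and the picture viewer there is one more tool, called after "Call:" as a command line: name --argument value ..., lists and objects as JSON in quotes. arm_command: Moves the arm, as the interface text tells. Its arguments: {"type":"object","properties":{"steps":{"type":"array"},"force":{"type":"number"}},"required":["steps"]}

```bash
ls; mkdir -p pics; cat > h.py <<'E'
import numpy as np, cv2
from plant import telemetry, eyes, order
from scipy.spatial.transform import Rotation as R
def snap(n):
    st=telemetry.get_state(); s=eyes.snapshot(n)
    K=np.array([[s['fx'],0,s['cx']],[0,s['fy'],s['cy']],[0,0,1.]]); d=np.array(s['dist'],float)
    if 'rvec' in s:
        Rm=cv2.Rodrigues(np.array(s['rvec'],float))[0]; T=np.eye(4); T[:3,:3]=Rm.T; T[:3,3]=-Rm.T@np.array(s['tvec'],float).ravel()
    else:
        W=np.eye(4); W[:3,:3]=R.from_euler('xyz',st['ee_rot']).as_matrix(); W[:3,3]=st['tool_pos']; T=W@np.array(s['tool_from_camera'])
    return dict(im=s['image'],dep=s['depth'],K=K,d=d,T=T)
def rays(c,uv):
    p=cv2.undistortPoints(np.array(uv,float).reshape(-1,1,2),c['K'],c['d']).reshape(-1,2)
    return np.c_[p,np.ones(len(p))]
def onplane(c,uv,z):
    v=rays(c,uv)@c['T'][:3,:3].T; o=c['T'][:3,3]; return o+v*((z-o[2])/v[:,2])[:,None]
def cloud(c,mask=None):
    m=(c['dep']>0) if mask is None else mask&(c['dep']>0)
    y,x=np.nonzero(m); p=rays(c,np.c_[x,y])*c['dep'][y,x][:,None]
    return p@c['T'][:3,:3].T+c['T'][:3,3], np.c_[x,y]
def proj(c,P):
    Ti=np.linalg.inv(c['T']); return cv2.projectPoints(np.array(P,float).reshape(-1,1,3),cv2.Rodrigues(Ti[:3,:3])[0],Ti[:3,3],c['K'],c['d'])[0].reshape(-1,2)
def save(c,n): cv2.imwrite('pics/'+n,c['im'][:,:,::-1])
E
python3 - <<'E'
from h import *
a=snap('scene');b=snap('top')
im=np.vstack([a['im'],b['im']]); 
cv2.imwrite('pics/a.png',cv2.resize(np.hstack([a['im'],b['im']]),(800,300))[:,:,::-1])
save(a,'s0.png');save(b,'t0.png')
print(telemetry.get_state()); print(a['T'],b['T'])
E
```

```text
pics
{'time_s': 0.1, 'joint_pos': array([ 1.13958709e+00,  2.77113716e-01, -2.77669338e-02,  1.26802268e+00,
       -1.31398923e-05,  1.46742436e+00]), 'joint_velocities': array([-0.00080171, -0.00033992,  0.00367075, -0.00100832,  0.00086512,
        0.00144752]), 'effort': array([ 7.90349077e-04, -4.46708858e+01,  2.96128428e+01,  8.46848299e-03,
       -4.55597126e-05,  6.50558967e-07]), 'tool_pos': array([200.95373694, 591.08365608, 247.22531462]), 'ee_rot': array([-3.13949555e+00, -2.04346985e-04,  2.81375518e+00]), 'force': array([ 0.18356919, -0.4648706 ,  0.06520423]), 'moment': array([0.00463224, 0.00657979, 0.02211588]), 'gripper_force': 0.0, 'width': 85.22173402073796}
[[ 8.11801223e-01  3.80980615e-01 -4.42529710e-01  1.06931693e+03]
 [ 5.83933618e-01 -5.28934774e-01  6.15832392e-01 -6.28738054e+02]
 [ 5.50850983e-04 -7.58341464e-01 -6.51857286e-01  8.76224120e+02]
 [ 0.00000000e+00  0.00000000e+00  0.00000000e+00  1.00000000e+00]] [[ 2.93802983e-02 -9.86916804e-01  1.58530820e-01  3.45820826e+02]
 [-9.99553661e-01 -2.81494865e-02  1.00042603e-02 -1.75827544e+01]
 [-5.41081140e-03 -1.58753989e-01 -9.87303344e-01  1.76217913e+03]
 [ 0.00000000e+00  0.00000000e+00  0.00000000e+00  1.00000000e+00]]
```

View pics/s0.png

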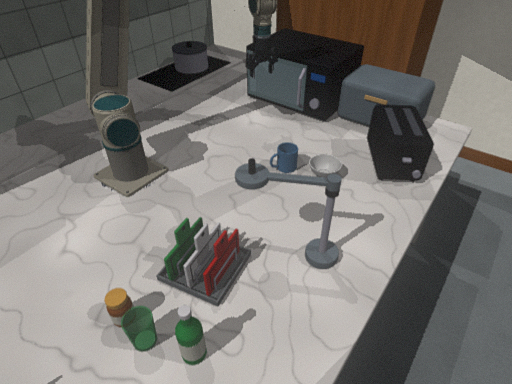

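View pics/t0.png

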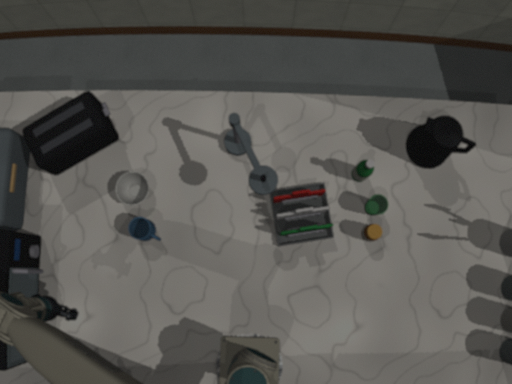

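The scene view shows the rack at (205,262) with the red board in the outermost slot (222,258), lamp head at (252,175) with the knob at (252,163), and post at (325,220). In the top view the head is at (263,178), red board at (298,194), foot at (236,141), mug at (142,229) and bowl at (131,187).

```bash
python3 - <<'E'
from h import *
a=snap('scene');b=snap('top')
np.set_printoptions(precision=1,suppress=True)
for n,c in(('scene',a),('top',b)):
    h=cv2.cvtColor(c['im'],cv2.COLOR_RGB2HSV); H,S,V=[h[:,:,i].astype(int) for i in range(3)]
    P,uv=cloud(c); ii=np.zeros(c['dep'].shape+(3,));ii[uv[:,1],uv[:,0]]=P
    X=ii
    rk=(X[...,0]>300)&(X[...,0]<900)&(X[...,1]>-350)&(X[...,1]<500)
    red=((H<8)|(H>172))&(S>120)&(V>60)&rk
    p=X[red]; print(n,'red',len(p),p.min(0),p.max(0))
    for q in (130,):
        t=p[p[:,2]>105]; print('handle pts',len(t),t.mean(0),np.percentile(t,[3,97],axis=0))
        l=p[(p[:,2]>15)&(p[:,2]<108)]
        if len(l)>10: print('panel y range',np.percentile(l,[2,98],axis=0))
    # lamp: points z>250
    L=rk&(X[...,2]>255)&(X[...,2]<350); q=X[L]; print('lamp',len(q),q.min(0),q.max(0))
    kn=L&(X[...,2]>304); yy,xx=np.nonzero(kn)
    print('knob cand',len(yy)); 
    for z0 in (304,310,316,322,328,334):
        m=kn&(X[...,2]>z0)&(X[...,2]<=z0+6)
        if m.sum(): print(z0,m.sum(),X[m].mean(0),np.argwhere(m).mean(0)[::-1])
    nb,lab=cv2.connectedComponents((rk&(X[...,2]>25)&(X[...,2]<260)).astype(np.uint8))
    for i in range(1,nb):
        m=lab==i
        if m.sum()>30: print('obj',m.sum(),X[m].mean(0),X[m].min(0),X[m].max(0))
E
```

```text
scene red 733 [ 584.3 -245.1   11.7] [621.3 -70.  159. ]
handle pts 285 [ 603.8 -164.7  127. ] [[ 588.3 -235.3  105.5]
 [ 615.4  -84.8  157.9]]
panel y range [[ 588.2 -243.8   20.3]
 [ 619.7  -75.8  107.6]]
lamp 1592 [569.4 -73.2 255.3] [817.7  83.5 340.5]
knob cand 207
304 124 [782.2  55.6 306.6] [326.  177.2]
310 13 [614.8 -33.1 312.7] [251.2 169. ]
316 13 [614.5 -33.1 318.7] [251.1 167.1]
322 13 [615.1 -33.2 325.1] [251.2 165.2]
328 11 [614.6 -33.8 331.1] [250.9 163.3]
334 30 [613.1 -30.6 337.5] [251.1 160.4]
obj 536 [469.5 377.3  65.7] [428.3 320.7  25.2] [509.1 430.1  96.8]
obj 428 [604.7 445.8  43.6] [549.  371.4  25. ] [673.2 497.2  59.7]
obj 1051 [802.2  58.3  83.7] [749.9  15.1  25. ] [848.5 112.7 259.9]
obj 3229 [ 547.5 -180.9   88.6] [ 459.1 -270.7   25.2] [624.2 -66.  159.6]
top red 201 [ 579.6 -239.9   12.5] [617.9 -69.7 164.4]
handle pts 112 [ 599.7 -158.6  133.3] [[ 585.9 -232.2  105.5]
 [ 614.   -86.5  159.7]]
panel y range [[ 580.7 -238.    74.2]
 [ 617.5  -70.7  107.4]]
lamp 1164 [567.  -71.6 257.4] [814.7  82.  345.3]
knob cand 107
304 68 [747.8  40.8 306.6] [241.3 134.1]
310 1 [796.2  70.5 310.1] [232. 118.]
316 3 [606.7 -29.1 318.3] [263.  179.3]
322 3 [603.9 -26.2 322.6] [262. 180.]
328 6 [611.5 -27.8 333.3] [262.7 176.8]
334 24 [612.1 -26.7 336.9] [262.3 176.4]
obj 327 [786.9  79.6  48.8] [749.   39.6  25.1] [841.8 113.9 257.4]
obj 43 [816.4  29.   31.4] [785.6  18.7  25.9] [843.6  46.   42.9]
obj 377 [617.1 444.7  42.7] [552.5 373.9  25.1] [672.6 494.   64.5]
obj 392 [ 596.7 -155.3   93.4] [ 577.3 -249.9   26.1] [634.5 -66.1 164.4]
obj 368 [ 538.1 -165.7   92.6] [ 518.5 -263.8   28.9] [576.8 -78.1 165.7]
obj 292 [463.9 385.3  67.8] [426.7 321.9  25.6] [505.5 428.5 102.7]
obj 345 [ 480.  -179.1   92.1] [ 459.3 -272.4   25.8] [509.8 -92.8 162. ]
```

```bash
cat >> h.py <<'E'
def mv(target,frm=None,rot=None):
    s=telemetry.get_state(); Rm=R.from_euler('xyz',s['ee_rot'] if rot is None else rot).as_matrix()
    return Rm.T@(np.array(target,float)-(s['tool_pos'] if frm is None else np.array(frm,float)))/10
E
python3 -c "
from h import *
print(mv([201,592,400]),mv([611,-29,400]),mv([611,-29,321]))
c=snap('wrist');print(c['T'])"
```

```text
[  0.02608947   0.04441591 -15.24344265] [-58.78317987 -45.5502849  -15.18778994] [-58.78436857 -45.53910899  -7.28779793]
[[ 3.21076037e-01  9.07094390e-01  2.72194682e-01  1.32386703e+02]
 [ 9.47051124e-01 -3.06895434e-01 -9.43894097e-02  6.15320694e+02]
 [-2.08479887e-03  2.88088457e-01 -9.57601532e-01  3.72825157e+02]
 [ 0.00000000e+00  0.00000000e+00  0.00000000e+00  1.00000000e+00]]
```

Call:
arm_command --steps '[[[0,0,-6,0,1],[-3,-2,-12,0,1],[-7,-6,-15,0,1],[-12,-9,-15,0,1],[-17,-13,-15,0,1],[-22,-17,-15,0,1],[-27,-21,-15,0,1],[-32,-25,-15,0,1],[-37,-28.5,-15,0,1],[-42,-32.5,-15,0,1]]]' --force 40

```text
time_s: 1.5
tool_pos: [490.3, 154.3, 398.4]
ee_rot: [3.141, 0.0, 2.814]
force: [0.9, 0.5, 0.4]
width: 85.5
gripper_force: 0.0
```

Call:
arm_command --steps '[[[-5,-4,0,0,1],[-10,-8,0,0,1],[-13,-10.5,0,0,1],[-13.5,-11,0,0,1],[-13.5,-11,0,0,1],[-13.5,-11,0,0,1]]]'

```text
time_s: 2.25
tool_pos: [581.2, 9.7, 398.6]
ee_rot: [3.141, -0.0, 2.815]
force: [0.3, 0.3, 0.9]
width: 85.2
gripper_force: 0.0
```

```bash
python3 - <<'E'
from h import *
np.set_printoptions(precision=1,suppress=True)
c=snap('wrist'); save(c,'w1.png')
P,uv=cloud(c); print(P[:,2].max())
m=(P[:,2]>325)&(P[:,2]<345)&(np.hypot(P[:,0]-611,P[:,1]+29)<40); print('knob',m.sum(),P[m].mean(0),P[m].min(0),P[m].max(0),uv[m].mean(0))
m=(P[:,2]>285)&(P[:,2]<302)&(np.hypot(P[:,0]-611,P[:,1]+29)<60); print('head',m.sum(),P[m].min(0),P[m].max(0))
print('pivot approx z>300',P[(P[:,2]>301)&(P[:,0]>700)].mean(0), telemetry.get_state()['tool_pos'],proj(c,[[611,-29,337]]))
print(mv([611,-29,400]))
E
```

```text
479.92018297278696
knob 608 [610.2 -26.6 334.8] [603.2 -36.5 325.2] [621.  -18.8 338.6] [218.9 260.9]
head 7973 [567.4 -71.7 285. ] [667.7  17.  301.7]
pivot approx z>300 [nan nan nan] [581.2   9.8 398.7] [[215.7 264.4]]
[-4.1 -2.7 -0.1]<stdin>:7: RuntimeWarning: Mean of empty slice.
  ret = um.true_divide(
```

View pics/w1.png

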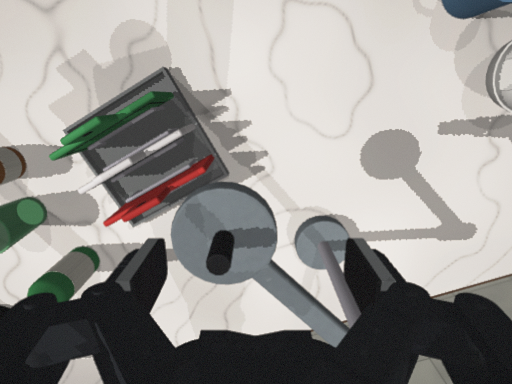

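The wrist view shows the knob top at (218,262), still short of the fingers' mid-line; the red board lies at (165,190).

Call:
arm_command --steps '[[[-3,-2,0,0,1],[-4,-2.8,0,0,1],[-4,-2.8,0,0,1],[-4,-2.8,0,0,1]]]'

```text
time_s: 2.8
tool_pos: [610.1, -29.9, 398.5]
ee_rot: [3.141, -0.001, 2.815]
force: [-0.4, 0.3, -0.2]
width: 85.3
gripper_force: 0.0
```

Call:
arm_command --steps '[[[0,0.1,4,0,1],[0,0.1,7,0,1],[0,0.1,7.7,0,1],[0,0.1,7.7,0,1],[0,0.1,7.7,0,0.2],[0,0.1,7.7,0,0.1],[0,0.1,7.7,0,0.1],[0,0.1,7.7,0,0.1]]]' --force 25

```text
time_s: 3.8
tool_pos: [611.8, -29.7, 322.0]
ee_rot: [3.14, 0.002, 2.814]
force: [2.0, 1.7, 0.5]
width: 17.4
gripper_force: 25.5
```

```bash
python3 - <<'E'
from h import *
np.set_printoptions(precision=2,suppress=True)
pv=np.array([799,64]); s=telemetry.get_state(); print(s['force'],s['width'])
h=s['tool_pos'][:2]; d=h-pv; r=np.hypot(*d); a0=np.arctan2(d[1],d[0]); print(r,np.degrees(a0))
for k in range(1,20):
    a=a0-np.radians(5*k); p=pv+r*np.array([np.cos(a),np.sin(a)]); print(5*k,p,mv([*p,s['tool_pos'][2]])[:2])
E
```

```text
[1.97 1.66 0.54] 17.406811142933968
209.3544980902619 -153.41445035165253
5 [604.33 -13.02] [1.24 1.34]
10 [598.36   4.24] [2.36 2.78]
15 [593.91  21.96] [3.35 4.31]
20 [591.03  39.99] [4.21 5.93]
25 [589.73  58.21] [4.92 7.61]
30 [590.02  76.47] [5.48 9.35]
35 [591.9   94.64] [ 5.88 11.13]
40 [595.36 112.57] [ 6.13 12.94]
45 [600.37 130.13] [ 6.22 14.76]
50 [606.88 147.19] [ 6.16 16.59]
55 [614.87 163.62] [ 5.93 18.4 ]
60 [624.25 179.29] [ 5.55 20.19]
65 [634.96 194.08] [ 5.01 21.93]
70 [646.92 207.88] [ 4.32 23.62]
75 [660.04 220.59] [ 3.49 25.25]
80 [674.22 232.1 ] [ 2.51 26.8 ]
85 [689.35 242.34] [ 1.41 28.25]
90 [705.31 251.22] [ 0.19 29.61]
95 [721.98 258.67] [-1.15 30.85]
```

Call:
arm_command --steps '[[[1.2,1.3,0,0,0.1],[2.4,2.8,0,0,0.1],[3.4,4.3,0,0,0.1],[4.2,5.9,0,0,0.1],[4.9,7.6,0,0,0.1],[5.5,9.3,0,0,0.1],[5.9,11.1,0,0,0.1],[6.1,12.9,0,0,0.1],[6.2,14.8,0,0,0.1],[6.2,16.6,0,0,0.1]]]'

```text
time_s: 5.05
tool_pos: [605.0, 149.2, 321.5]
ee_rot: [3.141, -0.001, 2.815]
force: [-2.4, -1.3, 5.1]
width: 17.3
gripper_force: 26.5
```

Call:
arm_command --steps '[[[-0.1,0.9,0,0,0.1],[-0.2,1.8,0,0,0.1],[-0.4,2.7,0,0,0.1],[-0.6,3.6,0,0,0.1],[-0.6,3.6,0,0,0.1]]]'

```text
time_s: 5.68
tool_pos: [623.9, 180.9, 321.4]
ee_rot: [3.139, 0.0, 2.815]
force: [-1.7, 2.2, 5.6]
width: 17.4
gripper_force: 26.4
```

Call:
arm_command --steps '[[[-0.3,0.9,0,0,0.1],[-0.5,1.7,0,0,0.1],[-0.5,1.7,0,0,0.1]]]'

```text
time_s: 6.05
tool_pos: [634.4, 194.9, 321.4]
ee_rot: [3.14, 0.001, 2.815]
force: [-1.8, 1.1, 4.7]
width: 17.3
gripper_force: 26.4
```

65° done with no stop yet; continue in 5° steps.

Call:
arm_command --steps '[[[-0.3,0.9,0,0,0.1],[-0.7,1.7,0,0,0.1],[-0.7,1.7,0,0,0.1]]]'

```text
time_s: 6.42
tool_pos: [635.6, 196.6, 320.9]
ee_rot: [-3.11, -0.013, 2.809]
force: [-28.5, -29.9, 16.8]
width: 17.2
gripper_force: 38.0
```

Call:
arm_command --steps '[[[-0.4,0.8,0,0,0.1],[-0.8,1.6,0,0,0.1],[-0.8,1.6,0,0,0.1]]]'

```text
time_s: 6.8
tool_pos: [635.8, 197.1, 320.6]
ee_rot: [-3.075, -0.031, 2.803]
force: [-59.2, -59.7, 30.2]
width: 17.4
gripper_force: 63.2
```

Call:
arm_command --steps '[[[0.7,-1.5,0,0,0.1],[1.4,-2.9,0,0,0.1],[1.4,-2.9,0,0,0.1]]]'

```text
time_s: 7.18
tool_pos: [635.4, 196.3, 321.0]
ee_rot: [-3.141, 0.001, 2.812]
force: [-4.6, -6.3, 4.2]
width: 17.3
gripper_force: 26.9
```

Call:
arm_command --steps '[[[0,0,0,0,1],[0,0,0,0,1],[0,0,0,0,1],[0,0,0,0,1],[0,0,-5,0,1],[0,0,-10,0,1],[0,0,-11,0,1],[0,0,-11,0,1]]]'

```text
time_s: 8.18
tool_pos: [635.9, 197.5, 432.1]
ee_rot: [3.141, 0.002, 2.814]
force: [0.3, 0.1, 0.4]
width: 85.5
gripper_force: 0.0
```

```bash
python3 - <<'E'
from h import *
np.set_printoptions(precision=1,suppress=True)
c=snap('wrist'); 
P,uv=cloud(c)
m=(P[:,2]>325)&(P[:,2]<345)&(np.hypot(P[:,0]-636,P[:,1]-197)<40); print('knob',m.sum(),P[m].mean(0),P[m].min(0),P[m].max(0))
s=telemetry.get_state();print(s['tool_pos'],s['joint_pos'])
# red board lines
for n in('scene','top'):
    c=snap(n)
    h=cv2.cvtColor(c['im'],cv2.COLOR_RGB2HSV); H,S,V=[h[:,:,i].astype(int) for i in range(3)]
    P,uv=cloud(c,((H<8)|(H>172))&(S>120)&(V>60))
    P=P[(P[:,0]>500)&(P[:,0]<700)&(P[:,1]<0)&(P[:,2]>10)]
    for lo,hi in((115,165),(145,165),(85,100)):
        q=P[(P[:,2]>lo)&(P[:,2]<hi)]
        if len(q)>8:
            f=np.polyfit(q[:,1],q[:,0],1); print(n,lo,hi,len(q),q.mean(0),'y',np.percentile(q[:,1],[2,98]),'slope',f[0])
    save(c,n+'2.png')
E
```

```text
knob 456 [634.  197.4 335.6] [626.5 188.6 325. ] [643.7 205.6 338.6]
[635.4 197.4 430.4] [0.2 0.3 0.4 1.7 0.  0.5]
scene 115 165 172 [ 603.7 -161.5  141. ] y [-185.  -128.8] slope -0.15056345803577806
scene 145 165 82 [ 602.4 -159.3  154.3] y [-184.3 -129.7] slope -0.17223242636414718
scene 85 100 56 [ 610.  -191.2   92.8] y [-243.4  -74.4] slope -0.16693908415114622
top 115 165 73 [ 598.6 -154.7  150.1] y [-182.1 -127.5] slope -0.1711163035189822
top 145 165 57 [ 599.4 -154.2  154.9] y [-182.7 -127.4] slope -0.17691080332654743
top 85 100 31 [ 595.4 -148.8   93.4] y [-233.7  -72.2] slope -0.18431735560471496
```

Call:
arm_command --steps '[[[-4,3,0,0,1],[-8,6,0,0,1],[-12,9,0,0,1],[-16,12,0,0,1],[-20,15,0,0,1],[-24,18,0,0,1],[-28,21,0,0,1],[-32,24,0,0,1]]]'

```text
time_s: 9.32
tool_pos: [868.7, 274.6, 372.4]
ee_rot: [3.108, 0.048, 2.813]
force: [-0.7, -0.7, -0.0]
width: 84.9
gripper_force: 0.0
```

```bash
python3 -c "
from h import *
s=telemetry.get_state();print(s['tool_pos'],s['ee_rot'],s['joint_pos'],np.hypot(*s['tool_pos'][:2]))"
```

```text
[868.66738982 274.61065194 372.40409079] [3.10767068 0.048383   2.81303498] [0.23446032 0.90157959 1.24461587 1.85482054 0.0028815  0.56228218] 911.040089286871
```

Call:
arm_command --steps '[[[-4,3,0,0,1],[-8,6,0,0,1],[-12,9,0,0,1],[-16,12,0,0,1],[-20,15,0,0,1]]]'

```text
time_s: 9.95
tool_pos: [919.0, 292.0, 315.1]
ee_rot: [3.075, 0.095, 2.811]
force: [-0.1, 0.2, -0.6]
width: 85.2
gripper_force: 0.0
```

```bash
python3 -c "
from h import *
s=telemetry.get_state();print(s['tool_pos'],s['ee_rot'],s['joint_pos'],np.hypot(*s['tool_pos'][:2]), R.from_euler('xyz',s['ee_rot']).as_matrix()[:,2])"
```

```text
[918.98706126 292.04423115 315.07846444] [3.07451291 0.09466496 2.81060105] [0.23918383 0.96677028 1.24388061 1.73207326 0.00551865 0.5673168 ] 964.2754024199925 [ 0.11097519  0.03274183 -0.99328368]
```

Call:
arm_command --steps '[[[5,-3,0,0,1],[10,-7,0,0,1],[15,-11,0,0,1],[15,-11,0,0,1],[15,-11,0,0,1]]]'

```text
time_s: 10.58
tool_pos: [738.3, 235.5, 292.8]
ee_rot: [3.077, 0.09, 2.811]
force: [0.1, 0.6, 0.2]
width: 85.2
gripper_force: 0.0
```

Call:
arm_command --steps '[[[0,0,-100,0,1],[0,0,-100,0,1],[0,0,-100,0,1],[0,0,-100,0,1],[0,0,-100,0,1],[0,0,-100,0,1],[0,0,-100,0,1]]]'

```text
time_s: 11.45
tool_pos: [653.1, 208.4, 672.7]
ee_rot: [3.054, 0.126, 2.808]
force: [-1.2, -0.8, 0.3]
width: 85.6
gripper_force: 0.0
```

```bash
cat > st.py <<'E'
from h import *
np.set_printoptions(precision=3,suppress=True)
s=telemetry.get_state();z=R.from_euler('xyz',s['ee_rot']).as_matrix();print(s['time_s'],s['tool_pos'],s['joint_pos'],'tilt',np.degrees(np.arccos(-z[2,2])),'az',np.degrees(np.arctan2(z[1,2],z[0,2])));print(z)
E
python3 st.py
```

```text
11.45 [653.086 208.425 672.674] [0.211 0.514 1.245 2.148 0.01  0.54 ] tilt 8.792943188524351 az 15.843099021599913
[[-0.937  0.316  0.147]
 [ 0.325  0.945  0.042]
 [-0.126  0.087 -0.988]]
```

Call:
arm_command --steps '[[[0,0,-100,0,1],[0,0,-100,0,1],[0,0,-100,0,1],[0,0,-100,0,1]]]'

```text
time_s: 11.95
tool_pos: [605.0, 196.4, 740.7]
ee_rot: [3.0, 0.214, 2.798]
force: [-0.3, -1.0, -0.2]
width: 85.3
gripper_force: 0.0
```

```bash
python3 st.py
```

```text
11.95 [605.046 196.394 740.68 ] [0.208 0.411 1.245 2.149 0.01  0.538] tilt 14.668811890750561 az 14.276934717639614
[[-0.92   0.305  0.245]
 [ 0.329  0.942  0.062]
 [-0.212  0.138 -0.967]]
```

Call:
arm_command --steps '[[[3.5,-2.8,3.3,0,1],[7,-5.6,6.6,0,1],[10.5,-8.4,9.9,0,1],[14,-11.2,13.2,0,1],[17.5,-14,16.5,0,1],[21,-16.8,20,0,1],[25,-20,23.5,0,1],[28,-22.5,26.5,0,1],[32,-25,30,0,1],[32,-25,30,0,1]]]'

```text
time_s: 13.2
tool_pos: [300.8, 84.4, 339.4]
ee_rot: [3.006, 0.198, 2.798]
force: [-0.6, 0.0, -0.9]
width: 85.7
gripper_force: 0.0
```

```bash
python3 st.py
```

```text
13.2 [300.79   84.408 339.45 ] [ 0.013 -0.526 -0.552  1.312  0.059  0.349] tilt 13.734328968910022 az 15.050368676021634
[[-0.923  0.308  0.229]
 [ 0.33   0.942  0.062]
 [-0.197  0.133 -0.971]]
```

Call:
arm_command --steps '[[[5,-1.7,-1.2,0,1],[10,-3.4,-2.4,0,1],[10,-3.4,-2.4,0,1]]]'

```text
time_s: 13.58
tool_pos: [199.3, 84.4, 349.3]
ee_rot: [2.997, 0.221, 2.798]
force: [0.7, 0.1, -0.1]
width: 85.4
gripper_force: 0.0
```

```bash
python3 st.py
```

```text
13.575 [199.295  84.371 349.261] [ 0.021 -0.759 -0.613  1.46   0.057  0.356] tilt 15.070125449199075 az 13.936002180801726
[[-0.919  0.304  0.252]
 [ 0.329  0.942  0.063]
 [-0.219  0.14  -0.966]]
```

```bash
cat > kin.py <<'E'
import numpy as np
D=np.array([[.2771,-.0278,1.268,200.95,591.08,247.2,0],[.9016,1.2446,1.8548,868.67,274.6,372.4,0],[.9668,1.2439,1.7321,919,292,315.1,0],[.514,1.245,2.148,653.1,208.4,672.7,0],[.411,1.245,2.149,605,196.4,740.7,0]])
def rows(a,b,c):
    p=a-b; return np.array([[np.sin(a),np.cos(p),np.sin(p),np.cos(p+c),1,0],[np.cos(a),-np.sin(p),np.cos(p),-np.sin(p+c),0,1]])
A=[];y=[]
for a,b,c,x,yy,z,_ in D:
    A.append(rows(a,b,c)); y+= [np.sqrt(x*x+yy*yy-66**2),z]
A=np.vstack(A); S,res,rk,sv=np.linalg.lstsq(A,np.array(y),rcond=1e-4)
def fk(a,b,c): return rows(a,b,c)@S
if __name__=='__main__':
    np.set_printoptions(precision=1,suppress=True)
    print(S,A@S-y,rk)
    print(fk(-.759,-.613,1.46))
    for a in(-.85,-.5,-.1,.3,.7,1.1,1.5): print(a,fk(a,-1.08,1.57-a-1.08))
    for a in(-.85,): 
        for b in(-1.08,-.8,-.5,0): print(a,b,1.57-a+b,fk(a,b,1.57-a+b))
E
python3 kin.py
```

```text
[548.1 489.9  14.4 376.1   0.  229.4] [ 0.   0.   0.  -0.  -0.1 -0.1 -0.1  0.2  0.1 -0.1] 6
[200.9 348.9]
-0.85 [ 68.8 117.4]
-0.5 [155.2  77.9]
-0.1 [230.4  -0.1]
0.3 [ 269.3 -101.3]
0.7 [ 265.8 -209.6]
1.1 [ 220.3 -308. ]
1.5 [ 140.1 -381. ]
-0.85 -1.08 1.3399999999999999 [ 68.8 117.4]
-0.85 -0.8 1.6199999999999999 [ 77.1 254. ]
-0.85 -0.5 1.92 [ 43.8 396.6]
-0.85 0 2.42 [-98.9 592.7]
```

Call:
arm_command --steps '[[[-2,3,3,0,1],[-2,4,8,0,1],[-2,4,13,0,1],[-1,3.5,18,0,1],[0,3.5,23,0,1],[0.6,3.5,28,0,1],[0.6,3.5,29.5,0,1],[0.6,3.5,29.5,0,1]]]'

```text
time_s: 14.58
tool_pos: [278.1, 138.1, 63.6]
ee_rot: [3.001, 0.212, 2.798]
force: [0.1, -0.2, 0.4]
width: 85.8
gripper_force: 0.0
```

```bash
python3 st.py
```

```text
14.575 [278.113 138.083  63.608] [ 0.252 -0.288 -1.049  0.557 -0.001  0.58 ] tilt 14.544463075884037 az 14.312670725582354
[[-0.921  0.305  0.243]
 [ 0.329  0.942  0.062]
 [-0.21   0.137 -0.968]]
```

Call:
arm_command --steps '[[[81,-53,-25,0,1],[81,-53,-25,0,1],[81,-53,-25,0,1],[81,-53,-25,0,1]]]'

```text
time_s: 15.08
tool_pos: [93.6, 123.4, 132.8]
ee_rot: [3.009, 0.209, 2.791]
force: [-0.5, 1.1, -0.2]
width: 85.5
gripper_force: 0.0
```

```bash
python3 st.py
```

```text
15.075 [ 93.65  123.429 132.836] [ 0.704 -0.849 -1.07   1.13  -0.114  1.028] tilt 14.133061525457467 az 12.703421166109857
[[-0.919  0.315  0.238]
 [ 0.336  0.94   0.054]
 [-0.207  0.129 -0.97 ]]
```

Call:
arm_command --steps '[[[-4,1.7,2,0,1],[-8,3.4,5,0,1],[-12,5,9,0,1],[-15,6.3,11.8,0,1],[-15,6.3,11.8,0,1],[-15,6.3,11.8,0,1]]]'

```text
time_s: 15.82
tool_pos: [278.3, 138.1, 52.7]
ee_rot: [3.019, 0.204, 2.798]
force: [-0.8, 0.2, -0.1]
width: 85.4
gripper_force: 0.0
```

```bash
python3 st.py; python3 -c "
from h import *
s=telemetry.get_state()
print(mv(s['tool_pos']+600*np.array([-.85*.898,-.85*.44,-.53])))"
```

```text
15.825 [278.33  138.12   52.688] [ 0.264 -0.248 -1.051  0.531 -0.014  0.594] tilt 13.59696401064174 az 11.68089706472617
[[-0.922  0.311  0.23 ]
 [ 0.33   0.943  0.048]
 [-0.202  0.12  -0.972]]
[ 41.25807816 -39.21285358  19.29698174]
```

Call:
arm_command --steps '[[[41,-39,19,0,1],[41,-39,19,0,1],[41,-39,19,0,1]]]'

```text
time_s: 16.2
tool_pos: [230.2, 130.9, 58.5]
ee_rot: [3.057, 0.169, 2.802]
force: [-0.1, -0.2, 0.3]
width: 85.0
gripper_force: 0.0
```

```bash
python3 st.py; python3 -c "
from h import *
s=telemetry.get_state()
print(mv(s['tool_pos']+600*np.array([-.85*.898,-.85*.44,-.53])))"
```

```text
16.2 [230.202 130.918  58.523] [ 0.307 -0.342 -1.077  0.65  -0.034  0.636] tilt 10.811720386681063 az 7.226733301370067
[[-0.929  0.319  0.186]
 [ 0.328  0.944  0.024]
 [-0.168  0.083 -0.982]]
[ 40.54960543 -38.41716976  22.18334896]
```

```bash
python3 -c "
from h import *
s=telemetry.get_state()
print(mv(s['tool_pos']+600*np.array([-.64,-.50,-.58])))"
```

```text
[ 31.69595476 -43.44860448  26.3284109 ]
```

Call:
arm_command --steps '[[[32,-43,26,0,1],[32,-43,26,0,1],[32,-43,26,0,1],[32,-43,26,0,1]]]'

```text
time_s: 16.7
tool_pos: [198.5, 92.8, 83.5]
ee_rot: [3.086, 0.137, 2.806]
force: [-0.2, -0.5, 0.2]
width: 85.7
gripper_force: 0.0
```

```bash
python3 st.py; python3 -c "
from h import *
s=telemetry.get_state()
print(mv(s['tool_pos']+600*np.array([-.64,-.50,-.58])))"
```

```text
16.7 [198.496  92.831  83.495] [ 0.159 -0.501 -1.077  0.848 -0.016  0.49 ] tilt 8.452778425528525 az 3.039345887379496
[[-0.935  0.322  0.147]
 [ 0.327  0.945  0.008]
 [-0.136  0.055 -0.989]]
[ 30.85750651 -42.64064685  28.55152409]
```

```bash
python3 -c "
from h import *
s=telemetry.get_state();p=s['tool_pos']
print(mv(p+[62,5,-38]), mv(p+600*np.array([-.66,-.30,-.69])))"
```

```text
[-5.11785437  2.25907728  4.6727012 ] [ 36.79823184 -32.05004316  34.99721227]
```

Call:
arm_command --steps '[[[-5,2.3,4.7,0,1],[-5,2.3,4.7,0,1],[37,-32,35,0,1],[37,-32,35,0,1],[37,-32,35,0,1],[37,-32,35,0,1]]]'

```text
time_s: 17.45
tool_pos: [232.1, 99.4, 30.1]
ee_rot: [3.121, 0.094, 2.806]
force: [-0.1, -0.2, 0.1]
width: 85.3
gripper_force: 0.0
```

```bash
python3 st.py; python3 -c "
from h import *
s=telemetry.get_state();p=s['tool_pos']
print(mv(p+[62,5,-38]), mv(p+600*np.array([-.66,-.30,-.69])))"
```

```text
17.45 [232.1    99.45   30.117] [ 0.178 -0.225 -1.077  0.627 -0.028  0.511] tilt 5.521439659605476 az -6.912962041966605
[[-0.94   0.327  0.096]
 [ 0.328  0.945 -0.012]
 [-0.094  0.02  -0.995]]
[-5.30764835  2.42332472  4.3687946 ] [ 35.22478115 -30.80632355  37.63383082]
```

```bash
python3 -c "
from h import *
s=telemetry.get_state();p=s['tool_pos']
print(mv(p+[20,-65,15]), mv(p+600*np.array([-.74,-.17,-.62])))"
```

```text
[-4.15073849 -5.45586946 -1.2267267 ] [ 41.89778539 -24.92207255  32.90449634]
```

Call:
arm_command --steps '[[[-2,-3,-0.6,0,1],[-4.2,-5.5,-1.2,0,1],[-4.2,-5.5,-1.2,0,1],[42,-25,33,0,1],[42,-25,33,0,1],[42,-25,33,0,1],[42,-25,33,0,1]]]'

```text
time_s: 18.32
tool_pos: [232.6, 57.9, 23.0]
ee_rot: [-3.135, 0.048, 2.808]
force: [-0.1, -0.2, 0.4]
width: 85.6
gripper_force: 0.0
```

```bash
python3 st.py; python3 -c "
from h import *
s=telemetry.get_state();p=s['tool_pos']
print(mv(p+[30,0,-10]), mv(p+600*np.array([-.74,-.17,-.62])))"
```

```text
18.325 [232.558  57.937  22.979] [-0.003 -0.198 -1.077  0.649 -0.021  0.33 ] tilt 2.7555712610838587 az -26.41070514458112
[[-0.944  0.328  0.043]
 [ 0.327  0.945 -0.021]
 [-0.048 -0.006 -0.999]]
[-2.78388096  0.98872934  1.12801644] [ 40.34672585 -23.9527192   35.46334666]
```

```bash
python3 -c "
from h import *
s=telemetry.get_state();p=s['tool_pos']
print(mv(p+[22,-109,25]), mv(p+600*np.array([-.80,.13,-.58])))"
```

```text
[-5.7588927  -9.59319056 -2.16929709] [49.51433762 -8.13981057 32.52620258]
```

Call:
arm_command --steps '[[[-2.5,-4.5,-2,0,1],[-5.8,-9.6,-2.2,0,1],[-5.8,-9.6,-2.2,0,1],[-5.8,-9.6,-2.2,0,1],[50,-8,33,0,1],[50,-8,33,0,1],[50,-8,33,0,1],[50,-8,33,0,1]]]'

```text
time_s: 19.32
tool_pos: [219.7, 15.0, 27.3]
ee_rot: [-3.12, 0.003, 2.81]
force: [0.7, 0.6, 0.5]
width: 85.5
gripper_force: 0.0
```

```bash
python3 st.py
```

```text
19.325 [219.7    14.958  27.349] [-0.201 -0.22  -1.077  0.714 -0.022  0.13 ] tilt 1.241418001352282 az -102.1692456248567
[[-0.946  0.325 -0.005]
 [ 0.325  0.945 -0.021]
 [-0.003 -0.022 -1.   ]]
```

Call:
arm_command --steps '[[[-3,0,-5,0,1],[-6,-0.5,-11,0,1],[-9,-1,-17,0,1],[-13,-1.3,-22,1,1],[-18,-1.6,-26,2,1],[-23,-2,-27,3,1],[-28,-2.5,-27,4,1],[-33,-3,-27,5,1],[-38,-3.5,-27,6.1,1],[-41.6,-3.8,-27,6.1,1]]]'

```text
time_s: 20.58
tool_pos: [603.0, -150.3, 297.5]
ee_rot: [-3.131, 0.018, 1.746]
force: [-0.7, -0.6, 0.1]
width: 85.7
gripper_force: 0.0
```

Call:
arm_command --steps '[[[0,0,0,0,1],[0,0,0,0,1]]]'

```text
time_s: 20.82
tool_pos: [600.8, -151.0, 298.5]
ee_rot: [-3.131, 0.018, 1.745]
force: [-0.7, -0.1, 0.2]
width: 85.6
gripper_force: 0.0
```

```bash
python3 st.py; python3 - <<'E'
from h import *
np.set_printoptions(precision=2,suppress=True)
c=snap('wrist'); save(c,'w3.png')
h=cv2.cvtColor(c['im'],cv2.COLOR_RGB2HSV); H,S,V=[h[:,:,i].astype(int) for i in range(3)]
P,uv=cloud(c,((H<8)|(H>172))&(S>120)&(V>60))
for lo,hi in((148,165),(90,130),(20,80)):
    q=P[(P[:,2]>lo)&(P[:,2]<hi)]
    if len(q)>8: print(lo,len(q),q.mean(0),np.percentile(q,[1,99],axis=0).ravel(),'slope',np.polyfit(q[:,1],q[:,0],1))
# ray on plane z=155 for top rim, from depth-selected top pixels
m=(P[:,2]>148)&(P[:,2]<165); u=uv[m].astype(np.int32)
r=cv2.minAreaRect(u); b=cv2.boxPoints(r); print('box',b.ravel(), onplane(c,b,155))
E
```

```text
20.825 [ 600.837 -150.977  298.481] [-0.341  0.247  0.041  1.364 -0.021  1.055] tilt 1.2161326560796364 az -109.78770373505728
[[-0.174  0.985 -0.007]
 [ 0.985  0.173 -0.02 ]
 [-0.018 -0.011 -1.   ]]
148 619 [ 600.03 -153.9   154.31] [ 592.   -183.52  149.79  608.42 -126.37  156.1 ] slope [ -0.17 573.31]
90 834 [ 596.01 -131.73  105.  ] [ 581.21 -239.73  102.03  617.62  -68.27  124.61] slope [ -0.18 572.01]
box [249. 147. 259. 147. 259. 209. 249. 209.] [[ 590.17 -126.1   155.  ]
 [ 598.93 -124.53  155.  ]
 [ 609.5  -182.94  155.  ]
 [ 600.15 -184.63  155.  ]]
```

View pics/w3.png

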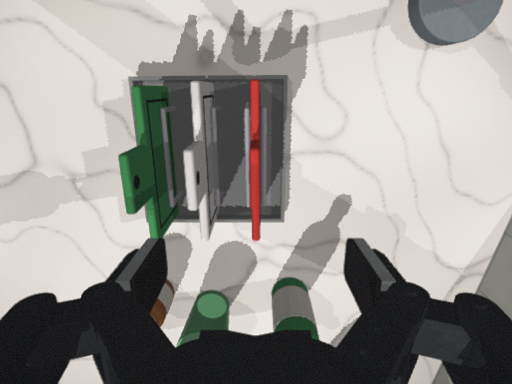

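The wrist view shows the red board edge-on at (255,160), midway between the fingers and square to them; the white board is at (203,160), so I descend with partly closed fingers.

Call:
arm_command --steps '[[[-0.2,-0.15,0,0,0.45],[-0.3,-0.15,3,0,0.45],[-0.3,-0.15,6,0,0.45],[-0.3,-0.15,9,0,0.45],[-0.3,-0.15,12,0,0.45],[-0.3,-0.15,14,0,0.45],[-0.3,-0.15,15.5,0,0.45],[-0.3,-0.15,16.3,0,0.45],[-0.3,-0.15,16.3,0,0.45]]]'

```text
time_s: 22.0
tool_pos: [600.0, -161.1, 137.2]
ee_rot: [-3.134, 0.02, 1.741]
force: [-0.1, 1.1, 0.1]
width: 38.1
gripper_force: 0.0
```

Call:
arm_command --steps '[[[0,0,0,0,0],[0,0,0,0,0],[0,0,0,0,0],[0,0,0,0,0]]]' --force 80

```text
time_s: 22.5
tool_pos: [601.3, -161.5, 138.4]
ee_rot: [-3.137, 0.022, 1.741]
force: [0.2, -0.0, 5.0]
width: 9.0
gripper_force: 78.7
```

Call:
arm_command --steps '[[[0,0,-1,0,0],[0,0,-3,0,0],[-0.1,0,-6,0,0],[-0.2,-0.1,-9,0,0],[-0.2,-0.1,-12,0,0],[-0.3,-0.2,-15,0,0],[-0.3,-0.2,-18,0,0],[-0.4,-0.2,-21,0,0],[-0.4,-0.2,-23,0,0]]]' --force 100

```text
time_s: 23.62
tool_pos: [599.3, -160.3, 368.0]
ee_rot: [-3.134, 0.02, 1.741]
force: [0.2, -0.4, -3.7]
width: 8.9
gripper_force: 97.9
```

```bash
python3 st.py; python3 - <<'E'
from kin import *
np.set_printoptions(precision=1,suppress=True)
for t in (0,15,30,45,50): a=.66-np.radians(t); print(t,a,fk(a,1.24,2.15))
E
```

```text
23.625 [ 599.3   -160.349  368.004] [-0.356  0.233  0.165  1.5   -0.021  1.045] tilt 1.2437980630227858 az -101.50569577028509
[[-0.169  0.986 -0.004]
 [ 0.985  0.169 -0.021]
 [-0.02  -0.008 -1.   ]]
0 0.66 [738.3 566.9]
15 0.3982006122008506 [625.8 746.5]
30 0.13640122440170122 [470.7 890.8]
45 -0.12539816339744825 [283.4 990.1]
50 -0.21266462599716474 [ 216.1 1011.9]
```

Call:
arm_command --steps '[[[0,0,-5,0,0],[-0.1,0,-10,0,0],[-0.3,0,-15,0,0],[2,1,-19,0,0],[7,2.5,-19,0,0],[12,4.5,-19,-0.2,0],[17,6.5,-19,-0.2,0],[22,8.5,-19,-0.2,0],[27,10.5,-19,-0.2,0],[32,12.5,-19,-0.2,0]]]'

```text
time_s: 24.88
tool_pos: [669.2, 181.7, 548.7]
ee_rot: [-3.131, 0.021, 1.776]
force: [1.5, -0.3, -2.1]
width: 8.7
gripper_force: 98.0
```

Call:
arm_command --steps '[[[2.2,1,0,0,0],[2.2,1,0,0,0],[2.2,1,-40,0,0],[2.2,1,-40,0,0],[2.2,1,-40,0,0],[2.2,1,-40,0,0]]]'

```text
time_s: 25.62
tool_pos: [615.8, 187.5, 652.3]
ee_rot: [3.085, 0.019, 1.775]
force: [-0.4, -1.0, -2.9]
width: 8.6
gripper_force: 104.9
```

```bash
python3 st.py
```

```text
25.625 [615.831 187.463 652.322] [ 0.203  0.441  1.078  2.15  -0.019  1.569] tilt 3.444107659573971 az -7.1623188083472025
[[-0.202  0.977  0.06 ]
 [ 0.979  0.203 -0.007]
 [-0.019  0.057 -0.998]]
```

Call:
arm_command --steps '[[[-1,32,-73,0,0],[-1,32,-73,0,0],[-1,32,-73,0,0],[-1,32,-73,0,0],[-1,32,-73,0,0],[-1,32,-73,0,0]]]'

```text
time_s: 26.38
tool_pos: [611.2, 175.8, 684.6]
ee_rot: [3.019, 0.019, 1.776]
force: [0.5, 1.0, -3.0]
width: 8.9
gripper_force: 104.9
```

```bash
python3 st.py
```

```text
26.375 [611.175 175.841 684.625] [ 0.186  0.417  1.119  2.149 -0.016  1.549] tilt 7.114102185065644 az 3.1485103815567554
[[-0.204  0.971  0.124]
 [ 0.979  0.204  0.007]
 [-0.019  0.122 -0.992]]
```

Call:
arm_command --steps '[[[0,0,-100,0,0],[0,0,-100,0,0],[0,0,-100,0,0],[0,0,-100,0,0],[0,0,-100,0,0],[0,0,-100,0,0]]]'

```text
time_s: 27.12
tool_pos: [501.2, 149.8, 749.7]
ee_rot: [2.95, 0.02, 1.776]
force: [0.4, -0.0, -3.1]
width: 8.7
gripper_force: 104.9
```

```bash
python3 st.py
```

```text
27.125 [501.168 149.838 749.708] [ 0.174  0.195  0.966  2.149 -0.014  1.537] tilt 11.04609439137741 az 5.881986607997046
[[-0.204  0.96   0.191]
 [ 0.979  0.204  0.02 ]
 [-0.02   0.191 -0.981]]
```

Call:
arm_command --steps '[[[0,6,3,0,0],[-0.5,12,6,0,0],[-1,15,6,0,0],[-1,15,-80,0,0],[-1,15,-80,0,0],[-1,15,-80,0,0],[-1,15,-80,0,0],[-1,15,-80,0,0],[-1,15,-80,0,0]]]'

```text
time_s: 28.25
tool_pos: [589.3, 160.4, 769.4]
ee_rot: [2.841, 0.025, 1.775]
force: [-0.0, -0.7, -3.4]
width: 9.2
gripper_force: 105.1
```

```bash
python3 st.py
```

```text
28.25 [589.275 160.41  769.376] [ 0.166  0.363  1.243  2.149 -0.013  1.527] tilt 17.286615258682726 az 7.075970330737008
[[-0.202  0.934  0.295]
 [ 0.979  0.201  0.037]
 [-0.025  0.296 -0.955]]
```

Call:
arm_command --steps '[[[0,12,-80,0,0],[0,12,-80,0,0],[0,12,-80,0,0],[0,12,-80,0,0],[0,12,-80,0,0],[0,12,-80,0,0],[0,12,-80,0,0],[0,12,-80,0,0]]]'

```text
time_s: 29.25
tool_pos: [531.4, 154.4, 827.9]
ee_rot: [2.74, 0.029, 1.773]
force: [-0.7, -0.7, -3.0]
width: 8.8
gripper_force: 105.1
```

```bash
python3 st.py
```

```text
29.25 [531.407 154.398 827.894] [ 0.174  0.262  1.243  2.149 -0.015  1.533] tilt 23.067718299012814 az 7.685074797517237
[[-0.201  0.899  0.388]
 [ 0.979  0.196  0.052]
 [-0.029  0.391 -0.92 ]]
```

Call:
arm_command --steps '[[[0,16,-80,0,0],[0,16,-80,0,0],[0,16,-80,0,0],[0,16,-80,0,0]]]'

```text
time_s: 29.75
tool_pos: [477.0, 146.7, 874.1]
ee_rot: [2.651, 0.032, 1.772]
force: [0.3, -0.1, -2.9]
width: 8.3
gripper_force: 105.2
```

Call:
arm_command --steps '[[[0,18,-80,0,0],[0,18,-80,0,0],[0,18,-80,0,0],[0,18,-80,0,0]]]'

```text
time_s: 30.25
tool_pos: [421.2, 140.1, 913.1]
ee_rot: [2.568, 0.035, 1.77]
force: [-0.8, 0.4, -2.8]
width: 8.5
gripper_force: 105.2
```

```bash
python3 st.py
```

```text
30.25 [421.203 140.054 913.073] [ 0.19   0.091  1.244  2.149 -0.024  1.545] tilt 32.91644190411411 az 8.330358025848964
[[-0.198  0.82   0.538]
 [ 0.98   0.185  0.079]
 [-0.035  0.542 -0.839]]
```

Call:
arm_command --steps '[[[0,20,-80,0,0],[0,20,-80,0,0],[0,20,-80,0,0],[0,20,-80,0,0]]]'

```text
time_s: 30.75
tool_pos: [362.7, 134.0, 946.7]
ee_rot: [2.486, 0.037, 1.769]
force: [0.6, 0.3, -3.5]
width: 8.6
gripper_force: 105.2
```

Call:
arm_command --steps '[[[0,22,-80,0.3,0],[0,22,-80,0.3,0],[0,22,-80,0.3,0],[0,22,-80,0.3,0],[0,22,-80,0.3,0]]]'

```text
time_s: 31.38
tool_pos: [299.4, 128.0, 975.9]
ee_rot: [2.401, 0.001, 1.731]
force: [-0.3, 0.0, -3.1]
width: 8.5
gripper_force: 105.2
```

```bash
python3 st.py
```

```text
31.375 [299.364 128.006 975.943] [ 0.267 -0.072  1.243  2.149 -0.073  1.649] tilt 42.407295373961226 az 9.088589838809568
[[-0.159  0.729  0.666]
 [ 0.987  0.118  0.107]
 [-0.001  0.674 -0.738]]
```

Call:
arm_command --steps '[[[0,22,-80,0,0],[0,22,-80,0,0]]]'

```text
time_s: 31.62
tool_pos: [252.8, 116.6, 994.7]
ee_rot: [2.339, -0.002, 1.733]
force: [-0.6, 0.1, -4.0]
width: 8.6
gripper_force: 105.2
```

```bash
python3 st.py; python3 -c "
from h import *
print(mv([440,155,240]))
p=telemetry.get_state()['tool_pos']
Rm=R.from_euler('xyz',telemetry.get_state()['ee_rot']).as_matrix()
t=np.array([635,197,170])-83*Rm[:,2]-7*Rm[:,0];print(t,mv(t),mv(t,[440,155,240]))"
```

```text
31.625 [252.788 116.617 994.699] [ 0.285 -0.134  1.245  2.15  -0.086  1.658] tilt 45.97578159294405 az 9.437065842698924
[[-0.162  0.686  0.709]
 [ 0.987  0.111  0.118]
 [ 0.002  0.719 -0.695]]
[  0.58943018 -40.99655386  66.18050543]
[577.2597137  180.30677493 227.66624294] [  0.86265801 -32.18591095  77.07205042] [ 0.27322783  8.81064292 10.89154499]
```

Call:
arm_command --steps '[[[0,-2,3,0,0],[0,-5,8,0,0],[0,-8,13,0,0],[0,-11,18,0,0],[0,-14,23,0,0],[0,-17,28,0,0],[0.3,-20.5,33,0,0]]]'

```text
time_s: 32.5
tool_pos: [346.7, 135.9, 615.0]
ee_rot: [2.34, -0.002, 1.733]
force: [0.7, 0.6, -2.7]
width: 8.2
gripper_force: 105.3
```

Call:
arm_command --steps '[[[0,-3,5,0,0],[0,-6,10,0,0],[0,-9,15,0,0],[0,-12,20,0,0],[0,-15,24,0,0],[0.2,-18,29,0,0],[0.3,-20,32,0,0],[0.3,-20,32,0,0],[0.3,-20,32,0,0]]]'

```text
time_s: 33.62
tool_pos: [436.3, 154.7, 252.6]
ee_rot: [2.338, -0.002, 1.733]
force: [0.2, 0.2, -1.7]
width: 8.5
gripper_force: 105.3
```

```bash
python3 st.py; python3 - <<'E'
from h import *
np.set_printoptions(precision=2,suppress=True)
for n in('scene','top'):
    c=snap(n); save(c,n+'4.png')
    h=cv2.cvtColor(c['im'],cv2.COLOR_RGB2HSV); H,S,V=[h[:,:,i].astype(int) for i in range(3)]
    P,uv=cloud(c,((H<8)|(H>172))&(S>120)&(V>50)); P=P[(P[:,0]>350)&(P[:,0]<700)&(P[:,1]>0)&(P[:,1]<350)&(P[:,2]>60)]
    print(n,len(P),P.min(0),P.max(0))
    q=P-P.mean(0); u,s,v=np.linalg.svd(q,full_matrices=False); print('normal',v[2],s)
    print('lamp',[x for x in [cloud(c)[0]] for x in [x[(x[:,2]>328)&(x[:,2]<342)&(np.hypot(x[:,0]-635,x[:,1]-197)<25)].mean(0)]])
st=telemetry.get_state(); Rm=R.from_euler('xyz',st['ee_rot']).as_matrix()
t=np.array([635,197,170])-83*Rm[:,2]-7*Rm[:,0];print(t,mv(t),'foot',st['tool_pos']+133*Rm[:,2]+7*Rm[:,0])
E
```

```text
33.625 [436.26  154.727 252.636] [ 0.228 -0.491 -0.938  0.321 -0.046  1.618] tilt 46.015793296212884 az 9.434601006502792
[[-0.162  0.686  0.71 ]
 [ 0.987  0.111  0.118]
 [ 0.002  0.72  -0.694]]
scene 1171 [425.65  76.75 163.86] [546.49 265.   269.82]
normal [0.69 0.11 0.72] [1707.71 1161.81   61.87]
lamp [array([636.69, 193.43, 335.63])]
top 1124 [423.28  81.44 162.71] [542.89 262.94 288.03]
normal [-0.68 -0.12 -0.72] [1625.02 1083.64   79.09]
lamp [array([634.14, 194.63, 336.01])]
[577.07 180.26 227.46] [ 0.23  7.91 12.12] foot [530.61 177.56 162.23]
```

View pics/scene4.png

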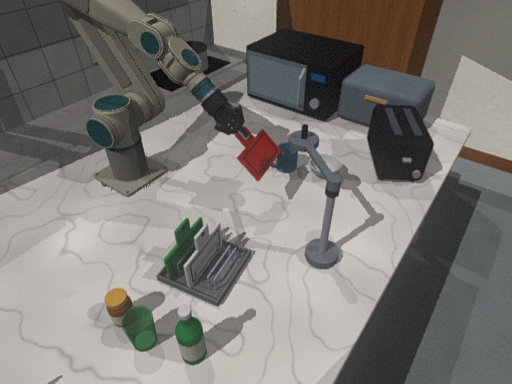

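The scene view shows the board held at (260,155), grooved face up, clear of the lamp head at (303,140), and the rack and other boards undisturbed.

Call:
arm_command --steps '[[[0,0.7,2,0,0],[0,2,4,0,0],[0.1,3.3,6,0,0],[0.1,4.6,8,0,0],[0.2,5.8,10,0,0],[0.2,6.8,11.5,0,0],[0.2,7.5,12.5,0,0],[0.2,7.5,12.5,0,0],[0.2,7.5,12.5,0,0]]]'

```text
time_s: 34.85
tool_pos: [574.8, 179.5, 217.4]
ee_rot: [2.342, -0.002, 1.733]
force: [-0.3, 0.8, -2.2]
width: 8.6
gripper_force: 105.2
```

```bash
python3 st.py; python3 - <<'E'
from h import *
np.set_printoptions(precision=2,suppress=True)
ims=[]
for n in('scene','top','wrist'):
    c=snap(n); ims.append(c['im'])
    h=cv2.cvtColor(c['im'],cv2.COLOR_RGB2HSV); H,S,V=[h[:,:,i].astype(int) for i in range(3)]
    A,_=cloud(c); k=A[(A[:,2]>328)&(A[:,2]<342)&(np.hypot(A[:,0]-635,A[:,1]-197)<25)]
    P,uv=cloud(c,((H<8)|(H>172))&(S>120)&(V>50)); P=P[(P[:,0]>450)&(P[:,0]<750)&(P[:,1]>50)&(P[:,1]<350)&(P[:,2]>60)&(P[:,2]<262)]
    print(n,len(P),'lamp',k.mean(0))
    if len(P)>50:
        v=np.linalg.svd(P-P.mean(0),full_matrices=False)[2]; print('n',v[2],P.min(0),P.max(0))
        b=P[P[:,1]<np.percentile(P[:,1],15)]; e=P[P[:,1]>np.percentile(P[:,1],85)]; print('low ends',b[:,2].min(),e[:,2].min())
st=telemetry.get_state(); Rm=R.from_euler('xyz',st['ee_rot']).as_matrix()
print('foot',st['tool_pos']+133*Rm[:,2]+7*Rm[:,0],'face',st['tool_pos']+83*Rm[:,2]+7*Rm[:,0],st['force'])
cv2.imwrite('pics/f.png',np.hstack([cv2.resize(ims[0][90:270,150:390],(400,300)),cv2.resize(ims[2],(400,300))])[:,:,::-1])
E
```

```text
34.85 [574.791 179.474 217.37 ] [ 0.21  -0.113 -0.787  0.098 -0.033  1.606] tilt 45.816119600779345 az 9.428671513572935
[[-0.162  0.688  0.707]
 [ 0.987  0.111  0.117]
 [ 0.002  0.717 -0.697]]
scene 1142 lamp [636.47 193.53 335.74]
n [-0.69 -0.11 -0.72] [564.07 102.68 128.37] [683.16 288.76 234.11]
low ends 128.36920558938573 129.3491402482672
top 561 lamp [634.4  194.28 336.89]
n [0.69 0.12 0.71] [562.83 104.97 131.43] [678.46 284.41 258.8 ]
low ends 131.82330308127848 138.58851191528493
wrist 5600 lamp [nan nan nan]
n [0.69 0.12 0.72] [531.74 108.25 188.27] [617.45 278.87 258.48]
low ends 188.26628433106708 189.68473310438551
foot [667.46 202.   124.4 ] face [632.09 196.12 159.25] [ 0.34 -0.52 -2.27]<stdin>:9: RuntimeWarning: Mean of empty slice.
  ret = um.true_divide(
```

View pics/f.png

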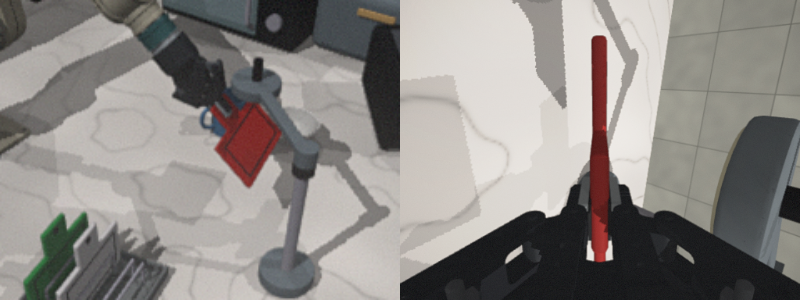

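The picture shows the board leaned under the lamp head with its groove up, clear of head, post and mug; I raise it by 1 cm and settle.

Call:
arm_command --steps '[[[0,0.3,-0.3,0,0],[0,0.7,-0.7,0,0],[0,0.7,-0.7,0,0],[0,0.7,-0.7,0,0],[0,0.7,-0.7,0,0],[0,0.7,-0.7,0,0]]]'

```text
time_s: 35.75
tool_pos: [574.9, 179.4, 226.6]
ee_rot: [2.343, -0.002, 1.733]
force: [-0.4, -0.6, -2.6]
width: 8.4
gripper_force: 105.3
```

```bash
python3 st.py; python3 -c "
from h import *
c=snap('scene');A,_=cloud(c);k=A[(A[:,2]>328)&(A[:,2]<342)&(np.hypot(A[:,0]-635,A[:,1]-197)<25)];print(k.mean(0))
print(telemetry.get_state()['force'],telemetry.get_state()['joint_velocities'])
print(order.sign_off())"
```

```text
35.75 [574.868 179.428 226.617] [ 0.21  -0.127 -0.775  0.124 -0.033  1.606] tilt 45.783440655205005 az 9.425199670542204
[[-0.162  0.688  0.707]
 [ 0.987  0.111  0.117]
 [ 0.002  0.717 -0.697]]
[636.40301866 193.27125684 335.51507761]
[-0.70687231  0.70535958 -2.5938698 ] [ 6.57540214e-04  1.92005187e-03  6.79689784e-04 -1.20673364e-03
  1.79294918e-03  6.14681128e-05]
the job is handed in; nothing more can be done
None
```

The job is handed in at about 36 s: the lamp is at its left stop, and the red board is held about 11 cm under the lamp head, leaned about 46° with its groove up, bottom edge level and about 13 cm above the worktop (no verdict was returned).

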